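Turn the leaf of the picture stand

TASK

The hinged leaf of the wooden picture stand has been left ajar over one half of its base: turn it over the spine and press it down until it lies flat on the other half, so that the other pictures show. Do it only by pushing with the fingertips, without gripping, lifting or shoving the stand or pressing hard on it, and leave everything else on the mantel undisturbed. Finish with the hand clear.

Things in the scene. Friction and masses are not known exactly. Their poses are not given: they have to be found in the camera images.
- frame: picture stand lying on the slate, loose, about 1 kg: wooden base board 160 mm (its x) by 280 mm (its y), 12 mm thick. Origin at the centre of the board's underside, z up. A steel spine rod runs along its x axis over the middle of the board, hinge axis 16 mm above the slate. The leaf starts on the -y half and must end on the +y half.
- leaf (a joint): angle of the leaf about the spine, rad: 0 = flat on the board's -y half, 1.57 = upright, 3.14 = flat on the +y half (stops at 0 and 3.14). The leaf is a rigid wooden panel with pictures on both faces, 7 mm thick, 146 mm wide along the spine, its free edge 120 mm from the hinge axis; the hinge axis lies at mid thickness. The hinge is stiff (0.15 N m): the leaf stays at whatever angle it is left, and about 1 to 3 N at the free edge moves it. It starts ajar, between 0.3 and 0.6.
- leaf_edge (a point): middle of the leaf's free edge, at mid thickness; moves with the leaf.
- tealight: empty open aluminium tealight cup, 38 mm across, 16 mm high, on the slate beside the picture stand; origin at the centre of its underside. Bystander.
- ring_cone: white porcelain ring cone, foot 54 mm across, 79 mm high, on the slate beside the picture stand; origin at the centre of its underside. Bystander.
- tealight_tray: second such tealight cup, standing on a fixed mirrored tray (120 x 340 mm, rim 14 mm high) beyond the stand, next to a leaning wooden spinning top; origin at the centre of its underside. Bystander.
- jar: round glass jar with closed steel lid, 72 mm across, 72 mm high, on the tray; origin at the centre of its underside. Bystander.
- candlestick: low steel candlestick, foot 80 mm across, 58 mm high, on the slate to one side; origin at the centre of its underside. Bystander.
- keepsake_box: small dark wooden box, 102 x 72 x 46 mm, on the slate to one side; origin at the centre of its underside. Bystander.

How it is judged:
By the outcome, as a careful person would: the job done as asked, in the order asked, and still so for the second after the job is handed in, with the robot touching nothing.
It also fails if it takes over 48 s, if anything falls off the work surface, if the arm or the gripper's body presses on something with over 40 N, if the wrist force passes 120 N, or if a joint passes its speed limit or range.

ROBOT

A 6-joint arm with a two-finger parallel gripper is mounted at the origin on the work surface. World frame = base frame: x ahead of the robot, y to its left, z up, the work surface at z = 0. Lengths are in mm, angles in rad, forces in N, time in s.
With the tool pointing down it reaches from about 250 to 725 mm from the base axis. Payload 4 kg.
Tool frame: the origin (TCP) lies midway between the tips of the shut fingers; the grasp point (between the pads) lies arm.pinch_z behind it (arm.pinch_z is the distance from the TCP to the grasp point, in mm); z points along the fingers, y is the line along which they close (so a half turn about z gives the same grasp; the last joint's range is limited). The gripper opens to 85 mm and grips with 20 to 120 N. Pads are 22 mm wide; open, the fingers measure 114 mm over their backs; the gripper's body (76 mm by 85 mm) begins 54 mm behind the grasp point. The pads swing forward as they close: fully open they stand 13 mm farther back than shut.
Start: joints at [-1.17, 0.241, 0.005, 1.335, 0, 1.571], TCP at [195.076, -460.375, 231.306] pointing down, gripper open.
Joint ranges: [-2.72, 2.72], [-1.05, 1.87], [-1.09, 1.28], [-1.99, 2.15], [-1.42, 1.44], [-3.14, 3.14]. Speed limits (rad/s): [2.79, 2.79, 3.14, 3.14, 3.14, 3.14].

INTERFACE

Orientations are given as a unit quaternion [w, x, y, z].
In Python, from bench import arm, viewer, workorder gives the robot as it stands.
- The arm moves only by the tool servo_tool, never from a script. Its arguments are lists of equal length, an entry for each row: "fingers": the closure, from 0 (fully open) to 1 (shut); "linear": the shift along the tool's x, y, z in m, a list of three; "roll": the turn about the tool's z in rad. A call has 1 to 20 rows; each row shifts and turns the commanded pose from where the row before left it, along the tool's axes as they then stand; what a row does not reach is not made up. A row lasts 1/10 s, in which the tool goes at most 50 mm and 8.59 degrees, less where a joint would pass 70% of its speed; a pose out of reach is approached as far as the arm can. A call with a gripper value outside its range is refused whole. The fingers move at their own pace and stop on an object; "grip_force" is the grip in N (left out, the last holds). Time passes only in rows, so rows that do not move let the fingers close. It gives the time, the measured TCP pose, the force, the opening and the grip force at its end, in the units of the state.
- arm.observe(): the state, without advancing time (a new reading comes with each control period).
- viewer.snapshot(name): name is "side" or "top" or "wrist"; returns a dict with "frame" (420x560x3 uint8, blue, green, red), "intrinsics" (3x3 intrinsics, pixels), "origin" and "attitude" of the camera in the world; the wrist camera has in their place "hand_eye" (4x4, takes a point from camera to tool coordinates, whose origin is the TCP and whose axes are the flange's). Camera axes: x right, y up, looking along -z (the intrinsics and any distortion apply to the point x, -y, -z); pixel columns grow to the right and rows downward; lengths in mm; the calibration is good to about 2 mm. A picture is of the moment at which its call begins: read the wrist's pose just before it. There is no depth.
- workorder.close_job(): hands the job in; it is judged then, once.
The state is a dict: "time": time; "joint_positions": joint angles; "qvel": joint speeds; "joint_efforts": joint torques, N m; "ee_pos": TCP position; "tcp_rot": TCP orientation; "contact_force": force on the tool from outside, world axes, zero at the start; "wrist_torque": the same for the moment, N m; "opening": finger opening in mm; "grip_force": force on a finger pad.
Only numpy, scipy, OpenCV 4.12 (cv2) and the standard library are available. Lean on these libraries where they do the work, as an engineer would, in place of code of your own. Each camera call takes 0.05 s, during which the arm holds its last target. There are 200 camera calls.

## Working session

There is one attempt and no reset: what is moved stays moved. The work goes in short steps, Python scripts to look and compute and a tool call to move; the robot and the scene stay as the last step left them, time stands still between calls to the robot, and variables do not carry over. Pictures are saved under pics/ and viewed, at most 10 in all, crops included, and the job is handed in when it is done.

Besides the shell and the picture viewer there is one more tool, called after ">>>" as name(argument=value, ...) on one line, values as JSON. servo_tool: Moves the arm, as the interface text tells. Its arguments: {"type":"object","properties":{"fingers":{"type":"array","items":{"type":"number"}},"linear":{"type":"array","items":{"type":"array","items":{"type":"number"}}},"roll":{"type":"array","items":{"type":"number"}},"grip_force":{"type":"number"}},"required":["fingers","linear","roll"]}

```bash
mkdir -p pics
cat > h.py <<'E'
import numpy as np,cv2
from bench import arm,viewer,workorder
def snap(n,f):
    s=viewer.snapshot(n); cv2.imwrite('pics/'+f,s['frame']); return s
E
python3 - <<'E'
from h import *
import pickle
o=arm.observe();print(o, arm.pinch_z)
for n in ['top','side']:
    s=snap(n,n+'0.png');pickle.dump(s,open(n+'0.pkl','wb'));print({k:v for k,v in s.items() if k!='frame'})
E
```

```text
{'time': 0.0, 'joint_positions': array([-1.16996834e+00,  2.41392418e-01,  3.74024494e-03,  1.33521676e+00,
       -2.11850003e-06,  1.57080274e+00]), 'qvel': array([-2.90326496e-05,  6.59341578e-04, -1.25818606e-03,  1.74643571e-03,
        1.24838860e-04, -7.51685173e-04]), 'joint_efforts': array([ 5.88818602e-04, -3.72319186e+01,  2.52407831e+01,  1.70753984e-02,
       -9.72264820e-05, -8.00826626e-06]), 'ee_pos': array([ 194.84354972, -459.78822247,  230.4293508 ]), 'tcp_rot': array([-1.01534946e-03,  9.79984359e-01,  1.99071803e-01, -2.07343458e-04]), 'contact_force': array([-0.4636958 ,  0.19732041, -0.20116066]), 'wrist_torque': array([0.02764569, 0.02785497, 0.032812  ]), 'grip_force': 0.0, 'opening': 85.52904227112457} 18.700000000000003
{'intrinsics': array([[515.87536116,   0.        , 281.54496262],
       [  0.        , 515.87536116, 204.17877248],
       [  0.        ,   0.        ,   1.        ]]), 'origin': array([ 493.32007504,   -3.34888667, 1228.56501241]), 'attitude': array([-0.70427729, -0.02391551,  0.0401332 ,  0.7083861 ])}
{'intrinsics': array([[541.11989144,   0.        , 281.30950542],
       [  0.        , 541.11989144, 205.05924226],
       [  0.        ,   0.        ,   1.        ]]), 'origin': array([ 536.98141374, -938.29344451, 1019.22525093]), 'attitude': array([ 0.9273815 ,  0.3737929 , -0.00854902, -0.01301292])}
```

View pics/top0.png

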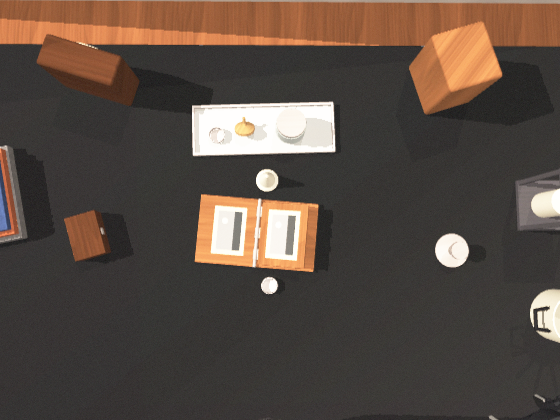

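View pics/side0.png

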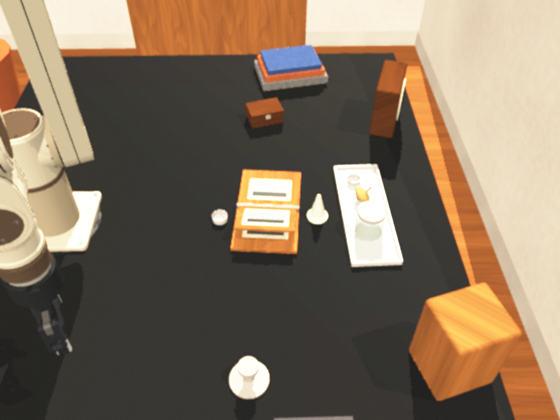

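Run:
```python
from h import *
a=cv2.imread('pics/top0.png')[160:305,180:340];b=cv2.imread('pics/side0.png')[160:260,200:345]
a=cv2.resize(a,None,fx=4,fy=4,interpolation=cv2.INTER_CUBIC);b=cv2.resize(b,None,fx=5,fy=5,interpolation=cv2.INTER_CUBIC)
cv2.imwrite('pics/a.png',a);cv2.imwrite('pics/b.png',b)
```

```text
(no output)
```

View pics/a.png

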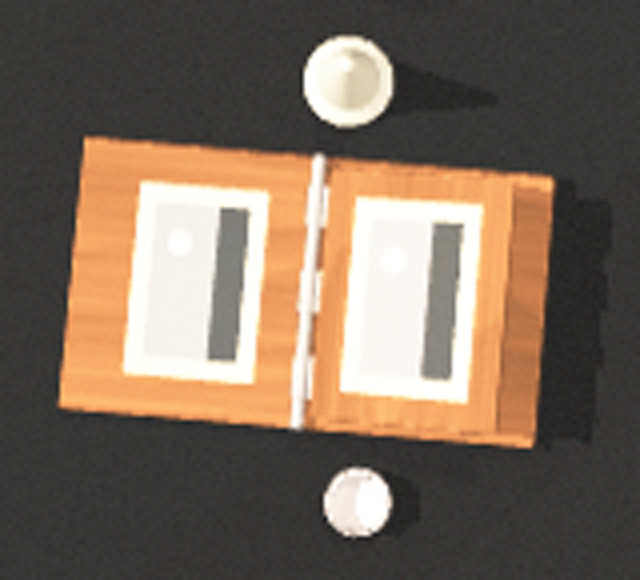

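View pics/b.png

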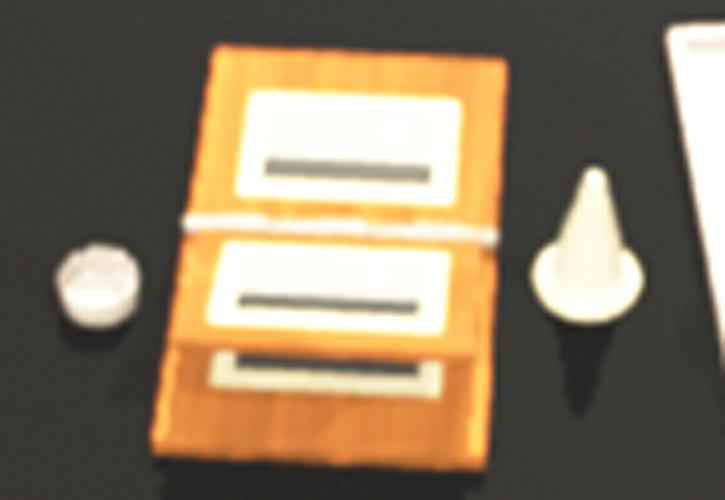

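```bash
cat >> h.py <<'E'
from scipy.spatial.transform import Rotation as R
def rot(q): return R.from_quat(np.r_[q[1:],q[0]]).as_matrix()
def ray(s,p):
    K=s['intrinsics'];d=np.array([(p[0]-K[0,2])/K[0,0],-(p[1]-K[1,2])/K[1,1],-1.]);return s['origin'],rot(s['attitude'])@d
def hit(s,p,z):
    o,d=ray(s,p);return o+d*(z-o[2])/d[2]
def tri(s1,p1,s2,p2):
    A=[];b=[]
    for s,p in((s1,p1),(s2,p2)):
        o,d=ray(s,p);d=d/np.linalg.norm(d);M=np.eye(3)-np.outer(d,d);A.append(M);b.append(M@o)
    return np.linalg.solve(sum(A),sum(b))
E
python3 - <<'E'
from h import *
import pickle
np.set_printoptions(precision=1,suppress=True)
t=pickle.load(open('top0.pkl','rb'));s=pickle.load(open('side0.pkl','rb'))
T=lambda u,v:((u+.5)/4-.5+180,(v+.5)/4-.5+160)
S=lambda u,v:((u+.5)/5-.5+200,(v+.5)/5-.5+160)
c=np.array([hit(t,T(*p),12) for p in[(85,138),(60,408),(533,446),(553,178)]]);print(c,c.mean(0))
x=(c[0]-c[1]+c[3]-c[2]);y=c[0]-c[3]+c[1]-c[2];print('yaw',np.arctan2(x[1],x[0]),np.arctan2(-y[0],y[1]),np.linalg.norm(x)/2,np.linalg.norm(y)/2)
c2=np.array([hit(s,S(*p),12) for p in[(213,45),(508,62),(487,468),(152,455)]]);print('side corners',c2,c2.mean(0))
print('spine',hit(t,T(320,157),18),hit(t,T(297,428),18))
print('edge',tri(t,T(513,183),s,S(480,353)),tri(t,T(497,432),s,S(175,345)))
print('cone',hit(t,T(348,82),0),'tea',hit(t,T(358,502),8))
J=lambda p,z:hit(t,p,z)
print('jar',J((290,125),72),'tray corner',J((334,155),14),J((194,155),14),'cand',J((452,250),20),'box',J((88,235),46))
print(J((435,250),20),J((468,250),20))
print(rot(arm.observe()['tcp_rot']))
E
```

```text
[[ 628.6  159.    12. ]
 [ 470.   172.4   12. ]
 [ 445.9 -104.    12. ]
 [ 603.5 -117.9   12. ]] [537.   27.3  12. ]
yaw -0.08589947486107792 -0.08873892903410042 158.6839191431994 277.706879686272
side corners [[ 469.1  173.    12. ]
 [ 631.2  155.3   12. ]
 [ 605.2 -129.2   12. ]
 [ 445.6 -117.2   12. ]] [537.8  20.5  12. ]
spine [616.   20.1  18. ] [457.6  33.9  18. ]
edge [600.  -91.1  51.3] [456.5 -80.5  49.4]
cone [663.    3.5   0. ] tea [414.   -1.4   8. ]
jar [779.9 -50.8  72. ] tray corner [ 721.1 -157.9   14. ] [721.9 175.6  14. ] cand [ 493.  -431.7   20. ] box [532.5 409.2  46. ]
[ 493.2 -391.4   20. ] [ 492.7 -469.6   20. ]
[[ 0.9  0.4 -0. ]
 [ 0.4 -0.9  0. ]
 [-0.  -0.  -1. ]]
```

>>> servo_tool(fingers=[1, 1, 1, 1, 1, 1, 1, 1, 1], linear=[[0, 0, 0], [0, 0, 0], [0, 0, 0], [0, 0, 0], [0, 0, 0], [0, 0, 0], [0, 0, 0], [0, 0, 0], [0, 0, 0]], roll=[-0.1354, -0.1354, -0.1354, -0.1354, -0.1354, -0.1354, -0.1354, -0.1354, 0])

```text
time: 1.0
ee_pos: [194.9, -460.0, 230.8]
tcp_rot: [-0.001, 0.737, 0.676, 0.0]
contact_force: [0.5, 0.2, -0.4]
opening: 0.2
grip_force: 0.0
```

>>> servo_tool(fingers=[1, 1, 1, 1, 1, 1, 1, 1, 1, 1, 1, 1, 1, 1, 1, 1, 1], linear=[[0.0246, 0.0199, 0], [0.0246, 0.0199, 0], [0.0246, 0.0199, 0], [0.0246, 0.0199, 0], [0.0246, 0.0199, 0], [0.0246, 0.0199, 0], [0.0246, 0.0199, 0], [0.0246, 0.0199, 0], [0.0246, 0.0199, 0], [0.0246, 0.0199, 0], [0.0246, 0.0199, 0], [0.0246, 0.0199, 0], [0.0246, 0.0199, 0], [0.0246, 0.0199, 0], [0.0246, 0.0199, 0], [0, 0, 0], [0, 0, 0]], roll=[0, 0, 0, 0, 0, 0, 0, 0, 0, 0, 0, 0, 0, 0, 0, 0, 0])

```text
time: 2.7
ee_pos: [524.4, -118.1, 230.7]
tcp_rot: [-0.0, 0.737, 0.676, -0.001]
contact_force: [-0.6, -0.6, -0.5]
opening: -0.3
grip_force: 0.0
```

>>> servo_tool(fingers=[1, 1, 1, 1, 1, 1, 1, 1, 1, 1, 1, 1], linear=[[0, 0, 0.02], [0, 0, 0.02], [0, 0, 0.02], [0, 0, 0.02], [0, 0, 0.02], [0, 0, 0.02], [0, 0, 0.02], [0, 0, 0.02], [0, 0, 0.02], [0, 0, 0.016], [0, 0, 0], [0, 0, 0]], roll=[0, 0, 0, 0, 0, 0, 0, 0, 0, 0, 0, 0])

```text
time: 3.9
ee_pos: [523.8, -119.4, 35.5]
tcp_rot: [-0.0, 0.738, 0.675, -0.0]
contact_force: [-0.4, 0.0, 0.0]
opening: -0.0
grip_force: 0.0
```

>>> servo_tool(fingers=[1, 1, 1, 1, 1], linear=[[0.004, 0, 0], [0.004, 0, 0], [0.003, 0, 0], [0, 0, 0], [0, 0, 0]], roll=[0, 0, 0, 0, 0])

```text
time: 4.4
ee_pos: [525.6, -107.4, 35.6]
tcp_rot: [0.0, 0.737, 0.676, 0.0]
contact_force: [0.4, 0.2, -1.5]
opening: -0.1
grip_force: 0.0
```

Run:
```python
from h import *
s=snap('side','s1.png')['frame'][160:270,190:350]
cv2.imwrite('pics/s1c.png',cv2.resize(s,None,fx=5,fy=5,interpolation=cv2.INTER_CUBIC))
```

```text
(no output)
```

View pics/s1c.png

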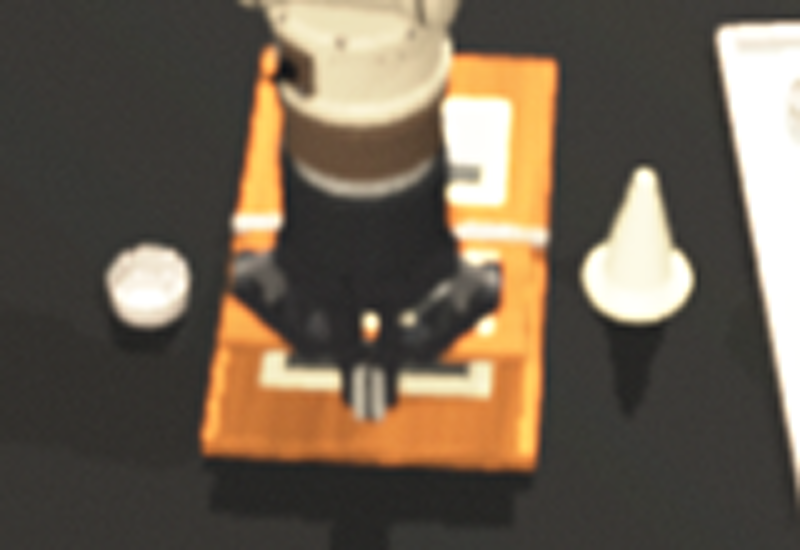

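The shut fingers stand in front of the leaf's free edge (crop about 370,390), their tips below it and above the base. Tealight and cone are well clear.

>>> servo_tool(fingers=[1, 1, 1, 1], linear=[[0.003, 0, 0], [0.003, 0, 0], [0, 0, 0], [0, 0, 0]], roll=[0, 0, 0, 0])

```text
time: 4.85
ee_pos: [525.9, -101.6, 35.3]
tcp_rot: [-0.0, 0.737, 0.676, -0.0]
contact_force: [0.2, 0.0, 0.6]
opening: -0.2
grip_force: 0.0
```

>>> servo_tool(fingers=[1, 1, 1], linear=[[0.0015, 0, 0], [0, 0, 0], [0, 0, 0]], roll=[0, 0, 0])

```text
time: 5.15
ee_pos: [526.0, -100.2, 35.3]
tcp_rot: [-0.0, 0.737, 0.676, -0.0]
contact_force: [0.7, 0.4, -0.1]
opening: -0.2
grip_force: 0.0
```

>>> servo_tool(fingers=[1, 1, 1], linear=[[0.0015, 0, 0], [0, 0, 0], [0, 0, 0]], roll=[0, 0, 0])

```text
time: 5.45
ee_pos: [526.1, -99.5, 35.3]
tcp_rot: [0.001, 0.737, 0.676, -0.001]
contact_force: [0.4, -4.4, 0.0]
opening: -0.4
grip_force: 2.0
```

>>> servo_tool(fingers=[1, 1, 1, 1, 1], linear=[[0.001, 0, -0.0025], [0.001, 0, -0.0025], [0.001, 0, -0.0025], [0.001, 0, -0.0025], [0, 0, 0]], roll=[0, 0, 0, 0, 0])

```text
time: 5.95
ee_pos: [526.7, -94.7, 45.9]
tcp_rot: [0.0, 0.737, 0.676, 0.0]
contact_force: [-0.9, -5.4, 2.9]
opening: -0.1
grip_force: 2.3
```

>>> servo_tool(fingers=[1, 1, 1, 1, 1, 1, 1], linear=[[0.0013, 0, -0.0032], [0.0014, 0, -0.0032], [0.0014, 0, -0.0031], [0.0015, 0, -0.003], [0.0016, 0, -0.003], [0.0017, 0, -0.003], [0, 0, 0]], roll=[0, 0, 0, 0, 0, 0, 0])

```text
time: 6.65
ee_pos: [527.5, -85.5, 64.4]
tcp_rot: [0.0, 0.737, 0.676, 0.0]
contact_force: [-0.3, -3.4, 3.2]
opening: 0.0
grip_force: 2.0
```

Run:
```python
from h import *
s=snap('top','t1.png')['frame'][160:305,180:340]
cv2.imwrite('pics/t1c.png',cv2.resize(s,None,fx=4,fy=4,interpolation=cv2.INTER_CUBIC))
```

```text
(no output)
```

View pics/t1c.png

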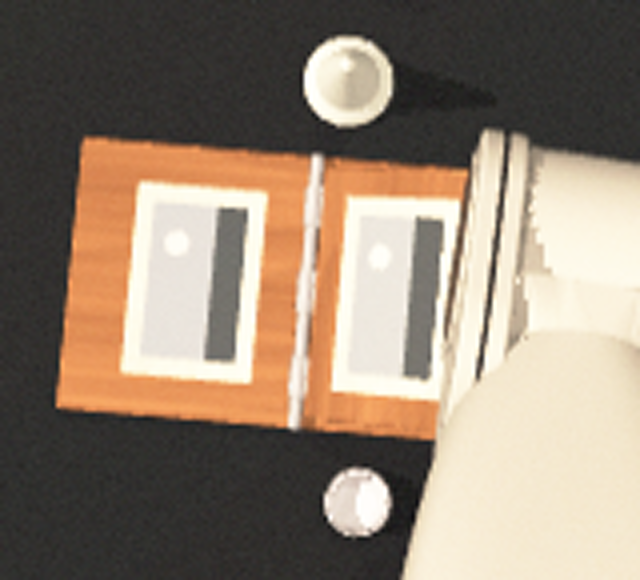

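The leaf is rising, and the stand has moved only about 1 mm (left corners at crop 83,138 and 57,408). I'll carry on along the arc with a little more lift.

>>> servo_tool(fingers=[1, 1, 1, 1, 1, 1, 1], linear=[[0.0018, 0, -0.0034], [0.0019, 0, -0.0033], [0.002, 0, -0.0032], [0.0021, 0, -0.0031], [0.0022, 0, -0.003], [0.0023, 0, -0.0029], [0, 0, 0]], roll=[0, 0, 0, 0, 0, 0, 0])

```text
time: 7.4
ee_pos: [528.4, -72.9, 83.1]
tcp_rot: [-0.0, 0.737, 0.676, 0.0]
contact_force: [-1.5, -0.8, 0.2]
opening: 0.1
grip_force: 0.1
```

>>> servo_tool(fingers=[1, 1, 1, 1, 1, 1, 1, 1, 1], linear=[[0.0024, 0, -0.0028], [0.0025, 0, -0.0027], [0.0026, 0, -0.0026], [0.0027, 0, -0.0025], [0.0028, 0, -0.0024], [0.0029, 0, -0.0023], [0.003, 0, -0.0022], [0.003, 0, -0.002], [0, 0, 0]], roll=[0, 0, 0, 0, 0, 0, 0, 0, 0])

```text
time: 8.3
ee_pos: [530.4, -51.3, 102.6]
tcp_rot: [0.0, 0.737, 0.676, 0.0]
contact_force: [-0.2, -0.5, 0.5]
opening: 0.1
grip_force: 0.4
```

>>> servo_tool(fingers=[1, 1, 1, 1, 1, 1, 1, 1, 1, 1], linear=[[0.004, 0, -0.001], [0.004, 0, -0.001], [0.004, 0, -0.001], [0.004, 0, 0], [0.004, 0, 0], [0.004, 0, 0], [0.004, 0, 0], [0.004, 0, 0], [0.004, 0, 0], [0, 0, 0]], roll=[0, 0, 0, 0, 0, 0, 0, 0, 0, 0])

```text
time: 9.3
ee_pos: [533.3, -15.0, 105.0]
tcp_rot: [-0.001, 0.737, 0.676, 0.0]
contact_force: [-0.0, -0.3, 0.9]
opening: 0.0
grip_force: 0.0
```

>>> servo_tool(fingers=[1, 1, 1, 1, 1, 1, 1, 1, 1, 1, 1], linear=[[0.004, 0, 0], [0.004, 0, 0], [0.004, 0, 0], [0.004, 0, 0], [0.004, 0, 0], [0.004, 0, 0], [0.004, 0, 0], [0.004, 0, 0], [0.004, 0, 0], [0.004, 0, 0], [0, 0, 0]], roll=[0, 0, 0, 0, 0, 0, 0, 0, 0, 0, 0])

```text
time: 10.4
ee_pos: [536.8, 24.7, 105.0]
tcp_rot: [-0.0, 0.737, 0.676, 0.0]
contact_force: [-0.4, -0.6, 0.1]
opening: -0.2
grip_force: 0.0
```

Run:
```python
from h import *
a=snap('top','t2.png')['frame'][160:305,180:340];b=snap('side','s2.png')['frame'][130:275,190:350]
cv2.imwrite('pics/t2c.png',cv2.resize(np.hstack([a,b]),None,fx=2.5,fy=2.5,interpolation=cv2.INTER_CUBIC))
```

```text
(no output)
```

View pics/t2c.png

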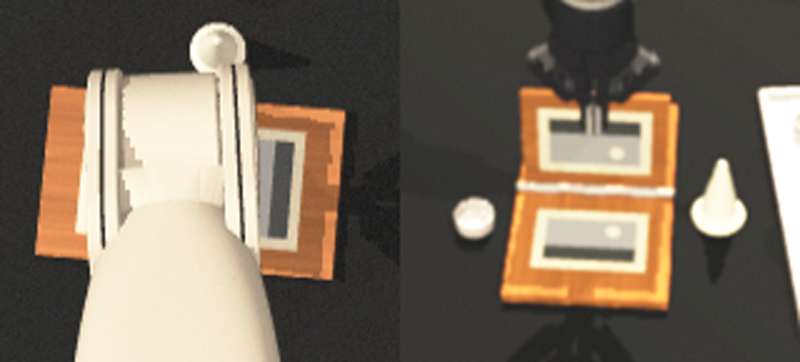

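The leaf now stands at or just past upright, with the fingertips on its -y face (right half, 595,120). The stand is in place. I'll follow the arc over and down.

>>> servo_tool(fingers=[1, 1, 1, 1, 1, 1, 1, 1, 1, 1, 1, 1], linear=[[0.0041, 0, 0.0008], [0.0041, 0, 0.0008], [0.0041, 0, 0.0008], [0.0041, 0, 0.0008], [0.0041, 0, 0.0008], [0.004, 0, 0.0021], [0.004, 0, 0.0021], [0.004, 0, 0.0021], [0.004, 0, 0.0021], [0.004, 0, 0.0021], [0.004, 0, 0.0021], [0, 0, 0]], roll=[0, 0, 0, 0, 0, 0, 0, 0, 0, 0, 0, 0])

```text
time: 11.7
ee_pos: [540.5, 68.9, 88.1]
tcp_rot: [-0.0, 0.737, 0.676, -0.0]
contact_force: [0.4, 1.2, 0.3]
opening: 0.2
grip_force: 0.0
```

>>> servo_tool(fingers=[1, 1, 1, 1, 1, 1, 1, 1, 1, 1, 1, 1, 1], linear=[[0.0032, 0, 0.0032], [0.0032, 0, 0.0032], [0.0032, 0, 0.0032], [0.0032, 0, 0.0032], [0.0032, 0, 0.0032], [0.0032, 0, 0.0032], [0.0021, 0, 0.004], [0.0021, 0, 0.004], [0.0021, 0, 0.004], [0.0021, 0, 0.004], [0.0021, 0, 0.004], [0.0021, 0, 0.004], [0, 0, 0]], roll=[0, 0, 0, 0, 0, 0, 0, 0, 0, 0, 0, 0, 0])

```text
time: 13.0
ee_pos: [542.9, 100.1, 44.6]
tcp_rot: [-0.0, 0.737, 0.676, -0.001]
contact_force: [-0.8, 0.5, 0.6]
opening: -0.4
grip_force: 0.0
```

>>> servo_tool(fingers=[1, 1, 1, 1, 1, 1, 1, 1], linear=[[0.0015, 0, 0.004], [0.0015, 0, 0.004], [0.001, 0, 0.004], [0.001, 0, 0.004], [0, 0, 0.004], [0, 0, 0.002], [0, 0, 0], [0, 0, 0]], roll=[0, 0, 0, 0, 0, 0, 0, 0])

```text
time: 13.8
ee_pos: [543.8, 104.9, 23.3]
tcp_rot: [-0.0, 0.737, 0.676, -0.0]
contact_force: [0.1, -0.8, -1.3]
opening: -0.3
grip_force: 0.0
```

>>> servo_tool(fingers=[1, 1, 1, 1], linear=[[0, 0, 0.0015], [0, 0, 0.0015], [0, 0, 0], [0, 0, 0]], roll=[0, 0, 0, 0])

```text
time: 14.2
ee_pos: [543.8, 104.8, 20.3]
tcp_rot: [0.0, 0.737, 0.676, -0.0]
contact_force: [-0.4, -0.9, 0.6]
opening: 0.1
grip_force: 0.0
```

>>> servo_tool(fingers=[1, 1, 1], linear=[[0, 0, 0.001], [0, 0, 0], [0, 0, 0]], roll=[0, 0, 0])

```text
time: 14.5
ee_pos: [543.9, 104.9, 19.6]
tcp_rot: [0.0, 0.737, 0.676, 0.0]
contact_force: [-1.2, -0.4, 2.9]
opening: -0.1
grip_force: 1.3
```

>>> servo_tool(fingers=[1, 1, 1], linear=[[0, 0, 0.0007], [0, 0, 0], [0, 0, 0]], roll=[0, 0, 0])

```text
time: 14.8
ee_pos: [543.9, 104.9, 19.5]
tcp_rot: [0.0, 0.737, 0.676, 0.0]
contact_force: [-3.5, 0.0, 5.8]
opening: 0.1
grip_force: 3.4
```

>>> servo_tool(fingers=[1, 1, 1], linear=[[0, 0, 0.0005], [0, 0, 0], [0, 0, 0]], roll=[0, 0, 0])

```text
time: 15.1
ee_pos: [543.9, 104.9, 19.5]
tcp_rot: [0.0, 0.737, 0.676, 0.0]
contact_force: [-4.1, -0.6, 9.7]
opening: 0.1
grip_force: 4.8
```

Firm stop at 19.5 mm with the force rising, which is exactly the height for a flat leaf. Retracting straight up, then back to one side.

>>> servo_tool(fingers=[1, 1, 1, 1, 1, 1, 1, 1, 1, 1, 1, 1, 1, 1, 1, 1, 1, 1, 1, 1], linear=[[0, 0, -0.003], [0, 0, -0.01], [0, 0, -0.02], [0, 0, -0.03], [0, 0, -0.03], [0, 0, -0.03], [0, 0, -0.03], [0, 0, -0.03], [0, 0, -0.03], [-0.03, 0, 0], [-0.03, 0, 0], [-0.03, 0, 0], [-0.03, 0, 0], [-0.03, 0, 0], [-0.03, 0, 0], [-0.03, 0, 0], [-0.03, 0, 0], [-0.03, 0, 0], [-0.03, 0, 0], [0, 0, 0]], roll=[0, 0, 0, 0, 0, 0, 0, 0, 0, 0, 0, 0, 0, 0, 0, 0, 0, 0, 0, 0])

```text
time: 17.1
ee_pos: [517.4, -197.2, 231.3]
tcp_rot: [0.001, 0.739, 0.674, -0.0]
contact_force: [0.1, 0.7, -0.8]
opening: -0.0
grip_force: 0.0
```

Run:
```python
from h import *
a=snap('top','t3.png')['frame'][160:305,180:340];b=snap('side','s3.png')['frame'][130:275,190:350]
cv2.imwrite('pics/t3c.png',cv2.resize(np.hstack([a,b]),None,fx=2.5,fy=2.5,interpolation=cv2.INTER_CUBIC))
```

```text
(no output)
```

View pics/t3c.png

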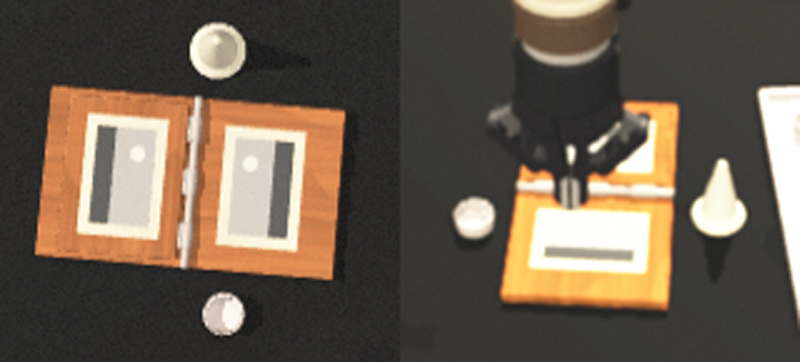

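The leaf lies flat on the +y half (left half of the view, about 125,178) and both new pictures show. The tealight, cone and stand are in place and the hand is clear.

```bash
python3 -c "
from bench import workorder
print(workorder.close_job())"
```

```text
the job is handed in; nothing more can be done
None
```

The leaf is turned over the spine and lies flat on the +y half. Pushing shifted the stand by only about 1–2 mm, the tealight and ring cone beside it did not visibly move, the hand is clear, and the job was handed in after about 17 s.

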